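# Nest the drying bowls on the boot stand

### The job

Shoe cleaning is done: take the small white ceramic bowl that stands on the tiled table top and nest it upright inside the matching white bowl on the lower tier of the black boot stand, lowering it in rather than dropping it. It must sit fully home; leave the stand's white bowl where it is, and leave the blue and the terracotta bowl alone.

Things in the scene. Friction and masses are not known exactly. Their poses are not given: they have to be found in the camera images.
- white_bowl_center (a point): loose white ceramic bowl on the table top, mouth up, 0.11-0.21 kg, round, 64 mm high. Upper 36 mm: upright band, 64 mm outside, 56 inside; below the band's square lower edge it tapers from 52 to 32 mm at the foot. Point: on its axis, 32 mm above the foot, z up. Grip across the band high up, fingertips above the band's lower edge (28 mm over the foot), else they hit the other bowl's rim.
- base_bowl_center (a point): same-shaped white bowl, loose, empty, mouth up, on the lower tier (50 mm high) of the black stand at the robot's left. Point: on its axis, 32 mm above its foot, z up. Nested, the other's band rests on this rim: centres 36 mm apart, foot 28 mm inside, 2 mm play. The stand's upper tier (150 mm high, things on it to 275 mm) starts 90 mm farther left of this axis.
- blue_bowl_center (a point): blue bowl of the same shape and size on the table top, not to be moved; point on its axis, 32 mm above the foot, z up
- clay_bowl_center (a point): terracotta bowl of the same shape and size on the table top, not to be moved; point on its axis, 32 mm above the foot, z up

How it is judged:
At the end, for the whole second after the job is handed in: The loose white bowl sits in the stand's white bowl: axes within 10 mm, its centre 31 to 41 mm above the other's (36 is fully home), both upright within 10 degrees and at rest, and the stand's bowl within 30 mm of where it stood (horizontal distance between white_bowl_center and base_bowl_center below 0.01 m and z of white_bowl_center in the frame of base_bowl_center between 0.031 and 0.041 m and angle between each of white_bowl_center, base_bowl_center's own z axis and vertical below 0.175 rad and distance of base_bowl_center from where it was at the start of the episode below 0.03 m and linear speed of each of white_bowl, base_bowl below 0.02 m/s); the robot touches nothing.
It fails at once if the blue or the terracotta bowl is moved by more than 30 mm (distance of any of blue_bowl_center, clay_bowl_center from where it was at the start of the episode above 0.03 m).
It fails at once if the white bowl is dropped or slammed into the other (faster than 0.6 m/s within 60 mm above its nested place) (horizontal distance between white_bowl_center and base_bowl_center below 0.03 m and z of white_bowl_center in the frame of base_bowl_center between 0.03 and 0.096 m and linear speed of white_bowl above 0.6 m/s).
It also fails if it takes over 38 s, if anything falls off the work surface, if the arm or the gripper's body presses on something with over 40 N, if the wrist force passes 120 N, or if a joint passes its speed limit or range.

### The arm

A 7-joint arm with a two-finger parallel gripper is mounted at the origin on the work surface. World frame = base frame: x ahead of the robot, y to its left, z up, the work surface at z = 0. Lengths are in m, angles in rad, forces in N, time in s.
With the tool pointing down it reaches from about 0.425 to 0.925 m from the base axis. Payload 6.8 kg.
Tool frame: the origin (TCP) lies at the very end of the fingers, on their centre line; the grasp point (between the pads) lies 19 mm behind it; z points along the fingers, y is the direction in which the jaws open and shut (so a half turn about z gives the same grasp; the last joint's range is limited). The gripper opens to 85 mm and grips with 20 to 120 N. Pads are 22 mm wide; open, the fingers measure 114 mm over their backs; the gripper's body (76 mm by 85 mm) begins 54 mm behind the grasp point. The pads swing forward as they close: fully open they stand 13 mm farther back than shut.
Start: joints at [-0.108, 0.477, 0.022, 1.555, -0.011, 1.109, -0.083], TCP at [0.675, 0, 0.231] pointing down, gripper open.
Joint ranges: [-2.96, 2.96], [-0.34, 2.1], [-1.41, 1.46], [0.24, 2.44], [-1.37, 4.51], [0.17, 1.92], [-2.96, 2.96]. Speed limits (rad/s): [2.39, 2.39, 3.14, 3.14, 3.14, 3.14, 3.14].

### API

Orientations are given as a unit quaternion [w, x, y, z].
In Python, from station import bot gives the robot as it stands.
- The arm moves only by the tool move_arm, never from a script. Its argument "commands" is text: rows parted by semicolons, each of 7 numbers parted by spaces: the opening, from 0 (shut) to 1 (fully open), then the shift along the tool's x, y, z in cm, then the turn, a rotation vector about the tool's x, y, z in degrees. In form: gripper tx ty tz rx ry rz; .... A call has 1 to 12 rows; each row shifts and turns the commanded pose from where the row before left it, along the tool's axes as they then stand; what a row does not reach is not made up. A row lasts 1/12 s, in which the tool goes at most 41.7 mm and 7.16 degrees, less where a joint would pass 70% of its speed; a pose out of reach is approached as far as the arm can. A call with a gripper value outside its range is refused whole. The fingers move at their own pace and stop on an object; "force" is the grip in N (left out, the last holds). Time passes only in rows, so rows that do not move let the fingers close. It gives the time, the measured TCP pose, the force and the opening at its end, in the units of the state.
- bot.get_obs(): the state, without advancing time (a new reading comes with each control period).
- bot.read_camera(name): name is "scene" or "side" or "wrist"; returns a dict with "img" (400x640x3 uint8, red, green, blue), "K" (3x3 intrinsics, pixels), "rvec" (rotation vector, rad) and "tvec" (3), from world to camera coordinates, as OpenCV has them; the wrist camera has in their place "hand_eye" (4x4, takes a point from camera to tool coordinates, whose origin is the TCP and whose axes are the flange's). Camera axes: x right, y down, z forward; pixel columns grow to the right and rows downward; lengths in m; the calibration is good to about 2 mm. A picture is of the moment at which its call begins: read the wrist's pose just before it. There is no depth.
- bot.hand_in(): hands the job in, once; it reports no verdict.
The state is a dict: "t": time; "q": joint angles; "joint_vel": joint speeds; "joint_torque": joint torques, N m; "eef_pos": TCP position; "tool_rot": TCP orientation; "contact_force": force on the tool from outside, world axes, zero at the start; "torque": the same for the moment, N m; "gripper_width": opening from 0.0 (shut) to 1.0 (fully open).
Only numpy, scipy, OpenCV 4.12 (cv2) and the standard library are available. Lean on these libraries where they do the work, as an engineer would, in place of code of your own. Each camera call takes 0.05 s, during which the arm holds its last target. There are 200 camera calls.

## Working session

There is one attempt and no reset: what is moved stays moved. The work goes in short steps, Python scripts to look and compute and a tool call to move; the robot and the scene stay as the last step left them, time stands still between calls to the robot, and variables do not carry over. Pictures are saved under pics/ and viewed, about 8 in all and at most 12, crops included, and the job is handed in when it is done.

Besides the shell and the picture viewer there is one more tool, called after "Request:" as a command line: name --argument value ..., lists and objects as JSON in quotes. move_arm: Moves the arm, as the interface text tells. Its arguments: {"type":"object","properties":{"commands":{"type":"string"},"force":{"type":"number"}},"required":["commands"]}

```bash
mkdir -p pics; ls
python3 - <<'E'
from station import bot
import cv2,numpy as np
o=bot.get_obs();print(o['t'],o['eef_pos'],o['tool_rot'],o['gripper_width'])
ims=[]
for n in ['scene','side','wrist']:
    c=bot.read_camera(n);cv2.imwrite(f'pics/{n}0.png',c['img'][...,::-1])
    np.savez(f'pics/{n}0.npz',**c)
    print(n,{k:np.round(v,3).tolist() for k,v in c.items() if k!='img'})
E
```

```text
pics
0.0 [6.74412917e-01 4.63589876e-06 2.30326791e-01] [-5.93999200e-04  7.07075454e-01  7.07137531e-01 -6.79911912e-04] 1.0031843568877488
scene {'K': [[388.369, 0.0, 318.958], [0.0, 388.369, 193.648], [0.0, 0.0, 1.0]], 'rvec': [0.666, 2.749, -0.975], 'tvec': [0.46, -0.113, 0.885]}
side {'K': [[480.352, 0.0, 309.696], [0.0, 480.352, 203.735], [0.0, 0.0, 1.0]], 'rvec': [0.038, -2.85, 1.251], 'tvec': [0.518, 0.068, 0.934]}
wrist {'K': [[282.257, 0.0, 316.112], [0.0, 282.257, 196.869], [0.0, 0.0, 1.0]], 'hand_eye': [[-0.0, -0.959, -0.283, 0.07], [1.0, -0.0, 0.0, -0.0], [-0.0, -0.283, 0.959, -0.143], [0.0, 0.0, 0.0, 1.0]]}
```

View pics/scene0.png

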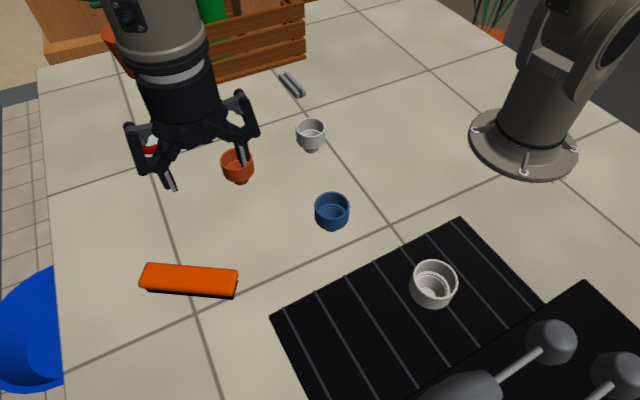

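View pics/side0.png

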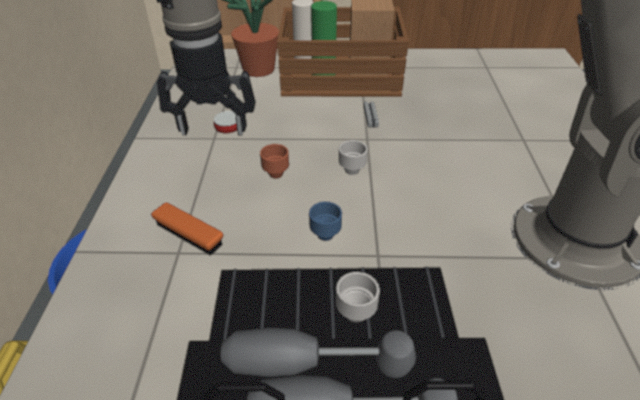

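The scene view shows the loose white bowl at about (311,133), blue (332,210), terracotta (237,166) and the stand bowl at (434,283). In the side view they are at (352,157), (325,220), (275,160) and (358,296). Next I'll segment them.

Run:
```python
import cv2,numpy as np
P={'scene':[(311,135),(434,284)],'side':[(352,158),(358,297)]}
tiles=[]
for n in P:
    im=cv2.imread(f'pics/{n}0.png');hsv=cv2.cvtColor(im,cv2.COLOR_BGR2HSV)
    for u,v in P[n]:
        c=im[v-33:v+33,u-33:u+33];s=hsv[v-33:v+33,u-33:u+33]
        m=(s[...,1]<22)&(s[...,2]>60)
        a=cv2.resize(c,(390,290) if 0 else (200,200),interpolation=cv2.INTER_NEAREST)
        b=cv2.resize((m*255).astype('uint8'),(200,200),interpolation=cv2.INTER_NEAREST)
        g=cv2.resize(np.clip(s[...,1].astype(int)*5,0,255).astype('uint8'),(200,200),interpolation=cv2.INTER_NEAREST)
        tiles.append(np.vstack([a,cv2.cvtColor(b,8),cv2.cvtColor(g,8)]))
cv2.imwrite('pics/crops.png',np.hstack(tiles))
```

```text
(no output)
```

View pics/crops.png

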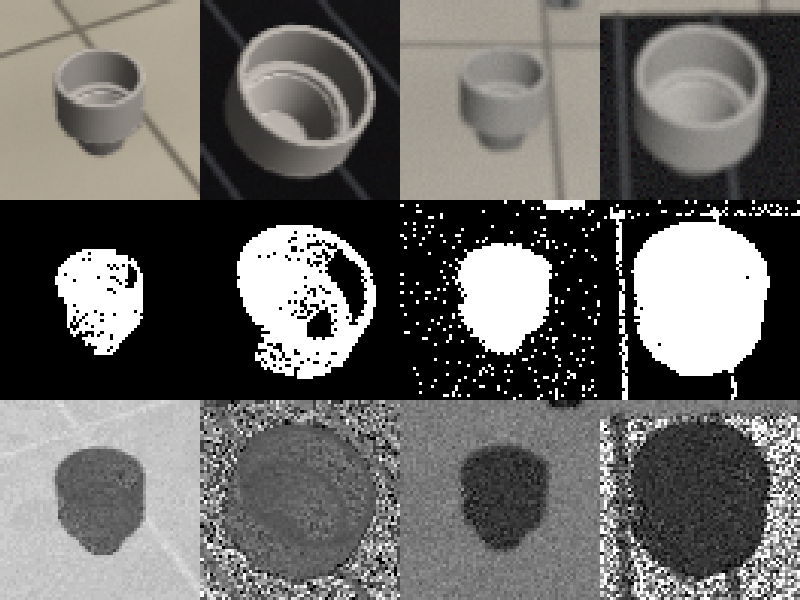

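```bash
cat > m.py <<'E'
import cv2,numpy as np
from scipy.optimize import least_squares
def cast(c,uv,z):
    R=cv2.Rodrigues(c['rvec'])[0];C=-R.T@c['tvec'].ravel()
    d=np.c_[(np.asarray(uv,float)-c['K'][:2,2])/c['K'][0,0],np.ones(len(uv))]@R
    return (C+d*((z-C[2])/d[:,2])[:,None])[:,:2],C
def contour(im,uv,kind,h=36):
    u,v=uv;b=cv2.cvtColor(im[v-h:v+h,u-h:u+h],cv2.COLOR_RGB2HSV)
    b=cv2.resize(b,None,fx=4,fy=4,interpolation=cv2.INTER_LINEAR);b=cv2.medianBlur(b,9)
    S,V=b[...,1].astype(int),b[...,2].astype(int);H=b[...,0].astype(int)
    if kind=='loose':
        t=(np.median(S[120:170,120:170])+np.median(S[:40]))/2;m=S<t
    elif kind=='base': m=(V>75)
    elif kind=='blue': m=(S>90)&(abs(H-106)<15)
    else: m=(S>110)&((H<12)|(H>172))
    cs,_=cv2.findContours(m.astype('uint8'),cv2.RETR_EXTERNAL,cv2.CHAIN_APPROX_NONE)
    cc=4*h
    cs=[c for c in cs if cv2.pointPolygonTest(c,(cc,cc),True)>-12]
    k=max(cs,key=cv2.contourArea)[:,0].astype(float)
    return (k-1.5)/4+[u-h,v-h]
def circ(c,k,z,r=.032):
    p,C=cast(c,k,z);ctr=p.mean(0)
    for _ in range(8):
        f=(ctr-C[:2]);f/=np.linalg.norm(f);d=p-ctr
        q=p[(d@f)>.1*np.linalg.norm(d,axis=1)]
        s=least_squares(lambda x:np.hypot(*(q-x).T)-r,ctr,loss='soft_l1',f_scale=.001);ctr=s.x
    return ctr,np.sqrt(np.median(s.fun**2))
E
python3 - <<'E'
from m import *
D={n:np.load(f'pics/{n}0.npz') for n in('scene','side')}
P={'loose':((311,135),(352,158)),'base':((434,284),(358,297)),'blue':((332,212),(325,222)),'clay':((237,166),(275,161))}
for k,(a,b) in P.items():
    ca,cb=contour(D['scene']['img'],a,k),contour(D['side']['img'],b,k)
    f=lambda z:circ(D['scene'],ca,z)[0]-circ(D['side'],cb,z)[0]
    zs=np.arange(.03,.15,.002);e=[np.hypot(*f(z)) for z in zs];z=zs[np.argmin(e)]
    print(k,'z',z,'err',min(e))
    for zz in (z,.114 if k=='base' else .064): print('  ',zz,*[np.round(np.r_[circ(D[n],c,zz)],4) for n,c in(('scene',ca),('side',cb))])
E
```

```text
loose z 0.058000000000000024 err 0.00039004867401382445
   0.058000000000000024 [ 4.286e-01 -2.142e-01  3.000e-04] [ 4.289e-01 -2.145e-01  4.000e-04]
   0.064 [ 4.317e-01 -2.077e-01  3.000e-04] [ 0.4295 -0.2058  0.0005]
base z 0.11200000000000007 err 0.0007832172780434
   0.11200000000000007 [4.386e-01 2.134e-01 1.000e-04] [4.383e-01 2.127e-01 2.000e-04]
   0.114 [4.398e-01 2.141e-01 1.000e-04] [4.385e-01 2.144e-01 2.000e-04]
blue z 0.05400000000000002 err 0.003954027555811045
   0.05400000000000002 [ 4.869e-01 -7.900e-03  3.000e-04] [ 0.4892 -0.0046  0.0008]
   0.064 [ 4.91e-01 -7.00e-04  4.00e-04] [0.4891 0.0064 0.0008]
clay z 0.05000000000000002 err 0.00102979072444157
   0.05000000000000002 [ 0.6047 -0.2051  0.0018] [ 6.055e-01 -2.045e-01  5.000e-04]
   0.064 [ 0.6073 -0.1898  0.0021] [ 6.028e-01 -1.849e-01  6.000e-04]
```

Request:
move_arm --commands "1 -2 -2.4 0.5 0 0 0;1 -2 -2.4 0.5 0 0 0;1 -2 -2.4 0.5 0 0 0;1 -2 -2.4 0.5 0 0 0;1 -2 -2.4 0.5 0 0 0;1 -2 -2.4 0.5 0 0 0;1 -2 -2.4 0.5 0 0 0;1 -2 -2.4 0.5 0 0 0;1 -2 -2.4 0.5 0 0 0;1 -2 -2.4 0.5 0 0 0;1 0 0 0 0 0 0"

```text
t: 1.07
eef_pos: [0.4289, -0.204, 0.1801]
tool_rot: [-0.002, 0.71, 0.704, -0.002]
contact_force: [-0.1, 0.0, -0.5]
gripper_width: 0.999
```

Request:
move_arm --commands "1 0 0 0 0 0 7;1 0 0 0 0 0 7;1 0 0 0 0 0 7;1 0 0 0 0 0 7;1 0 0 0 0 0 7;1 0 0 0 0 0 7;1 0 0 0 0 0 7;1 0 0 0 0 0 7;1 0 0 0 0 0 7;1 0 0 0 0 0 7;1 0 0 0 0 0 7;1 0 0 0 0 0 7"

```text
t: 2.07
eef_pos: [0.435, -0.1998, 0.1812]
tool_rot: [-0.0, 0.999, 0.049, -0.0]
contact_force: [-0.0, 0.2, -0.3]
gripper_width: 1.002
```

Request:
move_arm --commands "1 0 0 0 0 0 6;1 0 0 0 0 0 0;1 0 0 0 0 0 0;1 0 0 0 0 0 0"

```text
t: 2.4
eef_pos: [0.435, -0.1999, 0.1813]
tool_rot: [-0.0, 1.0, 0.002, -0.0]
contact_force: [-0.1, -0.5, 0.4]
gripper_width: 1.0
```

Run:
```python
from station import bot
import cv2,numpy as np
from scipy.spatial.transform import Rotation as R
o=bot.get_obs();q=o['tool_rot'];print(o['t'],o['eef_pos'],o['q'],'\n',R.from_quat(q,scalar_first=True).as_matrix().round(3))
c=bot.read_camera('wrist');cv2.imwrite('pics/w1.png',c['img'][...,::-1]);np.savez('pics/w1.npz',pos=o['eef_pos'],rot=q,**c)
```

```text
2.4 [ 0.43504985 -0.19985448  0.18127709] [ 0.00852249  0.21800113  0.33554204  2.08236892 -0.0944984   0.85533007
 -1.16879786] 
 [[ 1.     0.003 -0.   ]
 [ 0.003 -1.     0.   ]
 [-0.    -0.    -1.   ]]
```

View pics/w1.png

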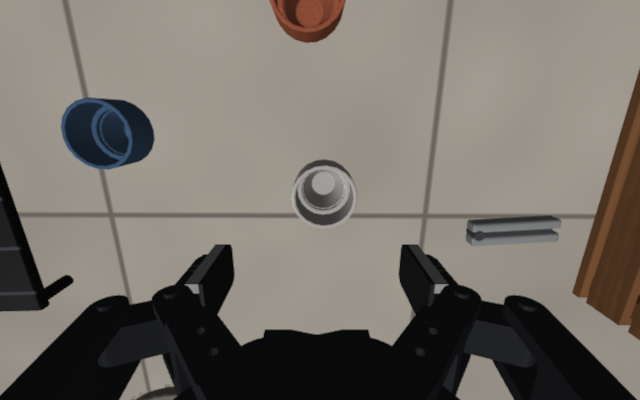

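The wrist view shows the loose bowl's rim at about (324,196), pads at (215,280) and (415,280), clear of the neighbours. Now to fit the rim here.

```bash
cat >> m.py <<'E'
from scipy.spatial.transform import Rotation as Ro
def wcast(w,uv,z):
    R=Ro.from_quat(w['rot'],scalar_first=True).as_matrix();H=w['hand_eye']
    Rc=R@H[:3,:3];C=w['pos']+R@H[:3,3]
    d=np.c_[(np.asarray(uv,float)-w['K'][:2,2])/w['K'][0,0],np.ones(len(uv))]@Rc.T
    return (C+d*((z-C[2])/d[:,2])[:,None])[:,:2],C
def wcirc(w,k,z,r=.032,free=False):
    p,C=wcast(w,k,z);ctr=p.mean(0);rr=r
    for _ in range(8):   # arc facing the camera foot is the rim's own edge on the far side from the body bulge
        f=(ctr-C[:2]);f/=np.linalg.norm(f);d=p-ctr
        q=p[(d@f)<-.1*np.linalg.norm(d,axis=1)] if NEAR else p[(d@f)>.1*np.linalg.norm(d,axis=1)]
        s=least_squares(lambda x:np.hypot(*(q-x[:2]).T)-(x[2] if free else r),np.r_[ctr,rr],loss='soft_l1',f_scale=.001);ctr=s.x[:2];rr=s.x[2]
    return np.round(np.r_[ctr,rr,np.sqrt(np.median(s.fun**2))],4)
NEAR=False
E
python3 - <<'E'
from m import *
w=np.load('pics/w1.npz');k=contour(w['img'],(324,194),'loose',48)
print('bbox',k.min(0),k.max(0),wcast(w,[[324,196]],.064))
for z in(.054,.058,.062,.064,.066): print(z,wcirc(w,k,z),wcirc(w,k,z,free=True))
E
```

```text
bbox [290.625 159.625] [356.625 228.125] (array([[ 0.43117502, -0.20907927]]), array([ 0.50699753, -0.2013348 ,  0.32395159]))
0.054 [ 4.259e-01 -2.094e-01  3.200e-02  2.000e-04] [ 4.267e-01 -2.093e-01  3.270e-02  1.000e-04]
0.058 [ 4.277e-01 -2.092e-01  3.200e-02  1.000e-04] [ 4.279e-01 -2.092e-01  3.220e-02  1.000e-04]
0.062 [ 4.295e-01 -2.091e-01  3.200e-02  1.000e-04] [ 4.291e-01 -2.091e-01  3.170e-02  1.000e-04]
0.064 [ 4.304e-01 -2.090e-01  3.200e-02  2.000e-04] [ 4.297e-01 -2.090e-01  3.150e-02  1.000e-04]
0.066 [ 4.313e-01 -2.089e-01  3.200e-02  2.000e-04] [ 4.303e-01 -2.090e-01  3.120e-02  1.000e-04]
```

Request:
move_arm --commands "1 -0.5 0.87 1.5 0 0 0;1 0 0 1.5 0 0 0;1 0 0 1.5 0 0 0;1 0 0 1.5 0 0 0;1 0 0 1.5 0 0 0;1 0 0 1.5 0 0 0;1 0 0 1.5 0 0 0;1 0 0 1.5 0 0 0;1 0 0 1.5 0 0 0;1 0 0 1 0 0 0;1 0 0 0 0 0 0;1 0 0 0 0 0 0"

```text
t: 3.45
eef_pos: [0.4298, -0.2087, 0.0361]
tool_rot: [-0.0, 1.0, 0.0, -0.0]
contact_force: [-0.2, 0.5, 0.5]
gripper_width: 1.003
```

Run:
```python
from station import bot
import cv2,numpy as np
o=bot.get_obs();print(o['t'],o['eef_pos'],o['contact_force'])
a=bot.read_camera('wrist')['img'];s=bot.read_camera('side')['img'][60:220,270:430]
a=cv2.resize(a[100:400,120:520],(400,300));s=cv2.resize(s,(400,400))[50:350]
cv2.imwrite('pics/g1.png',np.hstack([a,s])[...,::-1])
```

```text
3.45 [ 0.4298069  -0.20872271  0.03612644] [-0.19494576  0.4876092   0.50251648]
```

View pics/g1.png

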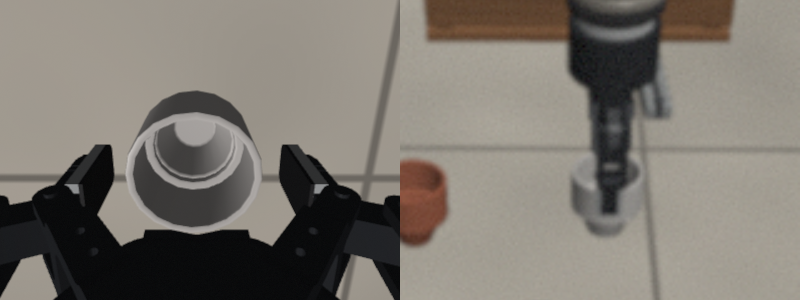

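Request:
move_arm --commands "0.4 0 0 0 0 0 0;0.4 0 0 0 0 0 0;0.4 0 0 0 0 0 0;0.4 0 0 0 0 0 0;0.4 0 0 0 0 0 0;0.4 0 0 0 0 0 0;0.4 0 0 0 0 0 0;0.4 0 0 0 0 0 0" --force 40

```text
t: 4.22
eef_pos: [0.4306, -0.2086, 0.0372]
tool_rot: [-0.0, 1.0, 0.0, 0.001]
contact_force: [-0.9, 1.2, 6.6]
gripper_width: 0.723
```

Run:
```python
from station import bot
import cv2,numpy as np
o=bot.get_obs();print(o['t'],o['eef_pos'],o['contact_force'],o['gripper_width'])
a=bot.read_camera('wrist')['img'];s=bot.read_camera('side')['img'][110:190,310:390]
a=cv2.resize(a[100:400,120:520],(400,300));s=cv2.resize(s,(400,400))[50:350]
cv2.imwrite('pics/g2.png',np.hstack([a,s])[...,::-1])
```

```text
4.2167 [ 0.43057425 -0.20862527  0.03721724] [-0.88150352  1.21172897  6.59182755] 0.7228324873741283
```

View pics/g2.png

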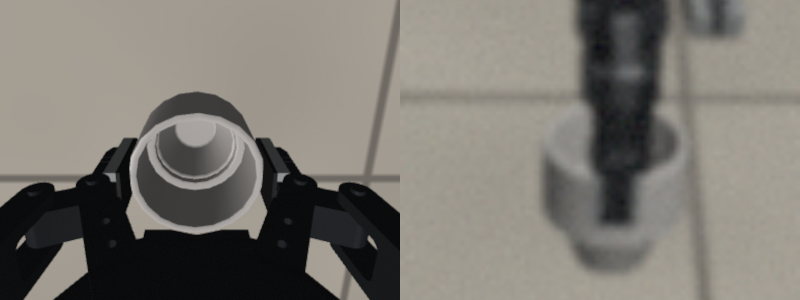

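Request:
move_arm --commands "0.4 0 0 -0.5 0 0 0;0.4 0 0 -1.5 0 0 0;0.4 0 0 -2 0 0 0;0.4 0 0 -2 0 0 0;0.4 0 0 -2 0 0 0;0.4 0 0 -2 0 0 0;0.4 0 0 -2 0 0 0;0.4 0 0 -2 0 0 0;0.4 0 0 -2 0 0 0;0.4 0 0 -2 0 0 0;0.4 0 0 -2 0 0 0;0.4 0 0 0 0 0 0"

```text
t: 5.32
eef_pos: [0.4317, -0.2096, 0.2402]
tool_rot: [0.001, 1.0, -0.0, 0.003]
contact_force: [0.5, -1.0, -1.1]
gripper_width: 0.726
```

Request:
move_arm --commands "0.4 0.1 -1.5 0 0 0 0;0.4 0.1 -2.5 0 0 0 0;0.4 0.1 -3 0 0 0 0;0.4 0.1 -3 0 0 0 0;0.4 0.1 -3 0 0 0 0;0.4 0.1 -3 0 0 0 0;0.4 0.1 -3 0 0 0 0;0.4 0.1 -3 0 0 0 0;0.4 0.1 -3 0 0 0 0;0.4 0 -2.5 0 0 0 0;0.4 0 -1.5 0 0 0 0;0.4 0 0 0 0 0 0"

```text
t: 6.32
eef_pos: [0.4383, 0.0849, 0.2357]
tool_rot: [-0.0, 1.0, 0.003, -0.0]
contact_force: [-0.5, 0.0, -0.9]
gripper_width: 0.724
```

Request:
move_arm --commands "0.4 0 0 0 0 0 0;0.4 0 0 0 0 0 0;0.4 0 0 0 0 0 0"

```text
t: 6.57
eef_pos: [0.4387, 0.08, 0.236]
tool_rot: [0.0, 1.0, -0.001, -0.0]
contact_force: [0.0, -0.3, -1.5]
gripper_width: 0.721
```

Run:
```python
from station import bot
import cv2,numpy as np
o=bot.get_obs();q=o['tool_rot'];print(o['t'],o['eef_pos'],q,o['gripper_width'],o['contact_force'])
c=bot.read_camera('wrist');cv2.imwrite('pics/w2.png',c['img'][...,::-1]);np.savez('pics/w2.npz',pos=o['eef_pos'],rot=q,**c)
```

```text
6.5667 [0.43874006 0.07997251 0.23598088] [ 2.52533976e-04  9.99999439e-01 -9.74637888e-04 -3.27875610e-04] 0.7211461627235095 [ 0.04450151 -0.27174306 -1.50495601]
```

View pics/w2.png

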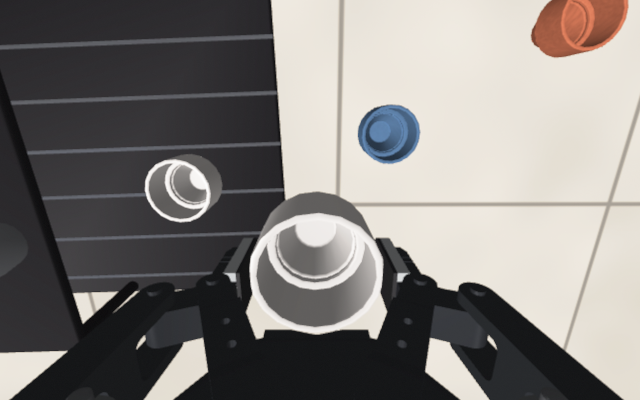

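The held bowl is upright between the pads, rim about x 250–383, y 213–331. The stand bowl's rim is around (177,190).

Run:
```python
from m import *
import cv2
w=np.load('pics/w2.npz');k=contour(w['img'],(180,190),'base',48)
print('bbox',k.min(0),k.max(0))
for z in(.106,.110,.112,.114,.116): print(z,wcirc(w,k,z),wcirc(w,k,z,free=True))
# held rim: bright thin ring
g=cv2.cvtColor(w['img'],cv2.COLOR_RGB2GRAY)
r=lambda a:np.where(a>170)[0]
row=g[272];print('row272',r(row[240:262])+240,r(row[372:395])+372)
col=g[:,317];print('col',r(col[205:220])+205,r(col[320:336])+320)
print(wcast(w,[[250,270],[383,270],[316,213],[316,331]],.263)[0]-w['pos'][:2])
```

```text
bbox [131.625 153.875] [227.375 222.625]
0.106 [0.4353 0.2197 0.032  0.0009] [0.4356 0.219  0.0326 0.0008]
0.11 [0.4367 0.217  0.032  0.0008] [0.4367 0.2169 0.0321 0.0008]
0.112 [0.4374 0.2157 0.032  0.0007] [0.4372 0.2159 0.0318 0.0008]
0.114 [0.4381 0.2144 0.032  0.0007] [0.4378 0.2149 0.0316 0.0007]
0.116 [0.4388 0.2131 0.032  0.0007] [0.4383 0.2139 0.0314 0.0007]
row272 [250 251 252 253 254 255 256] [372 373 374 375 376 377 378 379 380 381 382]
col [213 214 215 216 217 218 219] [327 328 329 330 331 332 333]
[[ 0.00262784  0.02891055]
 [ 0.00249178 -0.03261362]
 [ 0.03052947 -0.00167765]
 [-0.03167744 -0.00154444]]
```

Request:
move_arm --commands "0.4 0 -1.5 0 0 0 0;0.4 0 -2.5 0 0 0 0;0.4 0 -3 0 0 0 0;0.4 0 -3 0 0 0 0;0.4 0 -2.5 0 0 0 0;0.4 0 -1 0 0 0 0;0.4 0 0 0 0 0 0;0.4 0 0 2 0 0 0;0.4 0 0 2 0 0 0;0.4 0 0 2 0 0 0;0.4 0 0 1 0 0 0;0.4 0 0 0 0 0 0"

```text
t: 7.62
eef_pos: [0.4379, 0.2137, 0.1643]
tool_rot: [0.002, 1.0, -0.001, -0.002]
contact_force: [0.3, 0.1, -1.2]
gripper_width: 0.722
```

Request:
move_arm --commands "0.4 0 0 0 0 0 0;0.4 0 0 0 0 0 0"

```text
t: 7.78
eef_pos: [0.4399, 0.216, 0.1673]
tool_rot: [-0.0, 1.0, -0.001, 0.001]
contact_force: [1.5, 0.7, -1.8]
gripper_width: 0.722
```

Run:
```python
from station import bot
import cv2,numpy as np
o=bot.get_obs();q=o['tool_rot'];print(o['t'],o['eef_pos'],q,o['gripper_width'],o['contact_force'])
t=[]
for n,(u,v) in (('scene',(434,265)),('side',(358,265))):
    c=bot.read_camera(n);np.savez(f'pics/{n}1.npz',**c);t.append(cv2.resize(c['img'][v-65:v+65,u-65:u+65],(400,400),interpolation=cv2.INTER_CUBIC))
cv2.imwrite('pics/h1.png',np.hstack(t)[...,::-1])
```

```text
7.7833 [0.43988265 0.21604109 0.16734602] [-3.20209558e-04  9.99999559e-01 -5.16830958e-04  7.15253224e-04] 0.7218784901858851 [ 1.52587882  0.72203114 -1.79328528]
```

View pics/h1.png

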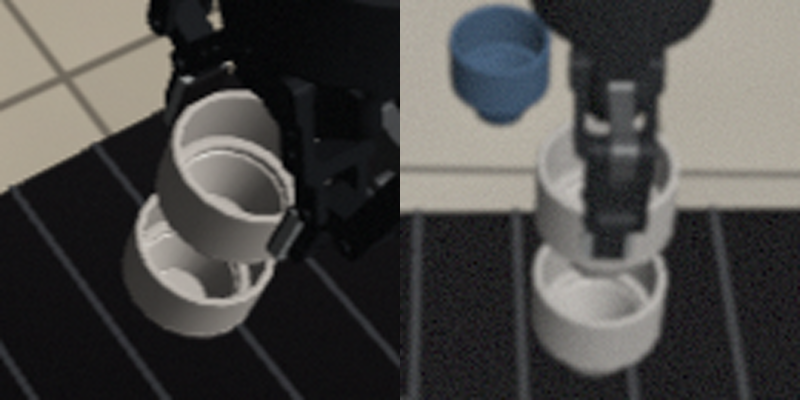

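Run:
```python
from m import *
s=np.load('pics/scene1.npz');d=np.load('pics/side1.npz');zr=.1673+.0268
k=contour(s['img'],(428,245),'base',40) 
pa=np.array([(172,150),(178,120),(195,103),(225,92),(250,91)])/400*130-.5+[369,200]
# nearest auto-contour points to the picked arc
m=np.array([k[np.argmin(np.hypot(*(k-p).T))] for p in pa]);print(np.hypot(*(m-pa).T).round(1))
for q in (pa,m):
    p=cast(s,q,zr)[0];r=least_squares(lambda x:np.hypot(*(p-x).T)-.032,p.mean(0)+[.0,.01]);print('held scene',r.x,(1e3*r.fun).round(1))
# side view: band edges by gradient on rows, V channel smoothed
g=cv2.GaussianBlur(cv2.cvtColor(d['img'],cv2.COLOR_RGB2GRAY),(3,3),0).astype(float)
def edges(rows,lo,hi,z):
    out=[]
    for v in rows:
        gr=np.diff(g[v]);l=lo+np.argmax(gr[lo:lo+14]);h=hi-14+np.argmin(gr[hi-14:hi]);out.append((l+.5,h+.5))
    a=np.median(out,0);u=a.mean();v=np.mean(rows)
    f=lambda x:cv2.projectPoints(np.array([[x[0],.215,z]]),d['rvec'],d['tvec'],d['K'],None)[0].ravel()[0]-u
    print(a,'x=',least_squares(f,[.44]).x)
edges(range(271,276),330,391,.176);edges(range(296,304),330,387,.096)
```

```text
[0.1 0.3 0.1 0.5 0.1]
held scene [0.44015875 0.21595399] [ 0.1  0.2 -0.3 -0.3  0.4]
held scene [0.44008344 0.2156364 ] [ 0.   0.2 -0.5  0.2  0.1]
[336.5 381.5] x= [0.43954035]
[340.  378.5] x= [0.4349554]
```

Request:
move_arm --commands "0.4 -0.07 0.13 0 0 0 0;0.4 0 0 0.5 0 0 0;0.4 0 0 0.5 0 0 0;0.4 0 0 0.5 0 0 0;0.4 0 0 0.5 0 0 0;0.4 0 0 0.5 0 0 0;0.4 0 0 0 0 0 0;0.4 0 0 0 0 0 0;0.4 0 0 0 0 0 0;0.4 0 0 0 0 0 0"

```text
t: 8.72
eef_pos: [0.4385, 0.2152, 0.1415]
tool_rot: [-0.0, 1.0, -0.0, 0.0]
contact_force: [0.3, -0.0, -0.9]
gripper_width: 0.723
```

Request:
move_arm --commands "0.4 0 0 0.3 0 0 0;0.4 0 0 0.3 0 0 0;0.4 0 0 0.3 0 0 0;0.4 0 0 0.2 0 0 0;0.4 0 0 0 0 0 0;0.4 0 0 0 0 0 0;0.4 0 0 0 0 0 0"

```text
t: 9.3
eef_pos: [0.4384, 0.215, 0.1303]
tool_rot: [-0.0, 1.0, -0.0, 0.0]
contact_force: [0.0, -0.9, -1.3]
gripper_width: 0.725
```

Request:
move_arm --commands "0.4 0 0 0.2 0 0 0;0.4 0 0 0.2 0 0 0;0.4 0 0 0.1 0 0 0;0.4 0 0 0 0 0 0;0.4 0 0 0 0 0 0"

```text
t: 9.72
eef_pos: [0.4383, 0.2149, 0.1252]
tool_rot: [0.0, 1.0, -0.0, -0.0]
contact_force: [-0.3, -0.1, -1.4]
gripper_width: 0.722
```

Request:
move_arm --commands "0.4 0 0 0.1 0 0 0;0.4 0 0 0 0 0 0;0.4 0 0 0.1 0 0 0;0.4 0 0 0 0 0 0;0.4 0 0 0 0 0 0"

```text
t: 10.13
eef_pos: [0.4385, 0.215, 0.1235]
tool_rot: [-0.0, 1.0, -0.0, 0.0]
contact_force: [0.6, -1.3, 0.9]
gripper_width: 0.724
```

Request:
move_arm --commands "0.4 0 0 0.1 0 0 0;0.4 0 0 0 0 0 0;0.4 0 0 0 0 0 0;0.4 0 0 0 0 0 0"

```text
t: 10.47
eef_pos: [0.4389, 0.2146, 0.1233]
tool_rot: [0.0, 1.0, -0.0, 0.0]
contact_force: [-1.3, -2.7, 9.6]
gripper_width: 0.72
```

Run:
```python
from station import bot
import cv2,numpy as np
o=bot.get_obs();print(o['t'],o['eef_pos'],o['contact_force'])
t=[]
for n,(u,v) in (('scene',(434,265)),('side',(358,275))):
    c=bot.read_camera(n);t.append(cv2.resize(c['img'][v-50:v+50,u-50:u+50],(400,400),interpolation=cv2.INTER_CUBIC))
cv2.imwrite('pics/h2.png',np.hstack(t)[...,::-1])
```

```text
10.4667 [0.4389127  0.21464391 0.12325857] [-1.28957822 -2.68114973  9.60101324]
```

View pics/h2.png

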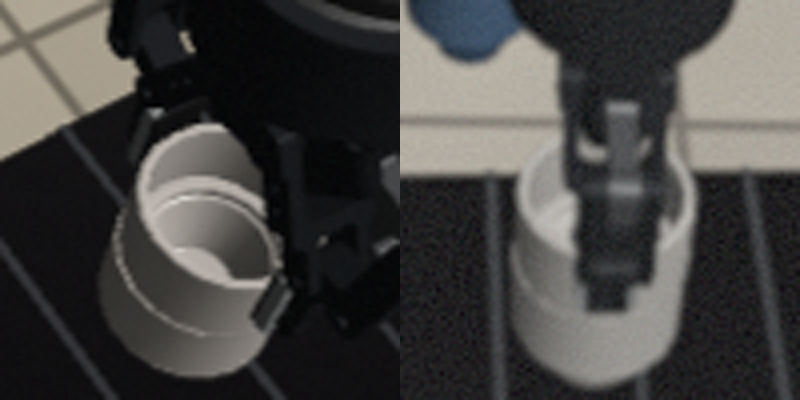

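Both views show the band resting on the stand bowl's rim with only a thin seam, and the predicted height and the 10 N contact force agree with that. I'll release and retreat.

Request:
move_arm --commands "0.4 0 0 -0.05 0 0 0;0.8 0 0 0 0 0 0;0.9 0 0 0 0 0 0;1 0 0 0 0 0 0;1 0 0 0 0 0 0;1 0 0 0 0 0 0;1 0 0 0 0 0 0;1 0 0 0 0 0 0"

```text
t: 11.23
eef_pos: [0.4383, 0.215, 0.1227]
tool_rot: [0.0, 1.0, 0.0, -0.0]
contact_force: [-0.4, -0.3, 0.0]
gripper_width: 1.003
```

Request:
move_arm --commands "1 0 0 -0.5 0 0 0;1 0 0 -1 0 0 0;1 0 0 -1.5 0 0 0;1 0 0 -2 0 0 0;1 0 0 -2 0 0 0;1 0 0 -2 0 0 0;1 0 0 -2 0 0 0;1 0 0 -2 0 0 0;1 0 0 -2 0 0 0;1 0 0 0 0 0 0;1 0 0 0 0 0 0;1 0 0 0 0 0 0"

```text
t: 12.23
eef_pos: [0.438, 0.2148, 0.2728]
tool_rot: [0.0, 1.0, -0.0, -0.0]
contact_force: [-0.3, -0.2, 0.5]
gripper_width: 0.998
```

Run:
```python
from station import bot
from m import *
o=bot.get_obs();print(o['t'],o['eef_pos'],o['contact_force'],o['gripper_width'])
t=[]
for n,(u,v) in (('scene',(434,265)),('side',(358,275))):
    c=bot.read_camera(n);t.append(cv2.resize(c['img'][v-50:v+50,u-50:u+50],(400,400),interpolation=cv2.INTER_CUBIC))
    k=contour(c['img'],(u,v),'base',50)
    for z in(.146,.150,.154):print(n,z,circ(c,k,z))
cv2.imwrite('pics/f.png',np.hstack(t)[...,::-1])
```

```text
12.2333 [0.43801716 0.21479797 0.27282246] [-0.28389851 -0.20261161  0.50639901] 0.9977998087761466
scene 0.146 (array([0.4364249 , 0.21295072]), np.float64(0.00011858228280440392))
scene 0.15 (array([0.43894342, 0.21440586]), np.float64(0.00012862360327687883))
scene 0.154 (array([0.44145837, 0.2158659 ]), np.float64(0.00015374162138099418))
side 0.146 (array([0.43220317, 0.13543331]), np.float64(0.01796360703390452))
side 0.15 (array([0.43312684, 0.13942967]), np.float64(0.017749205477935882))
side 0.154 (array([0.43403768, 0.14343344]), np.float64(0.0175215978185314))
```

View pics/f.png

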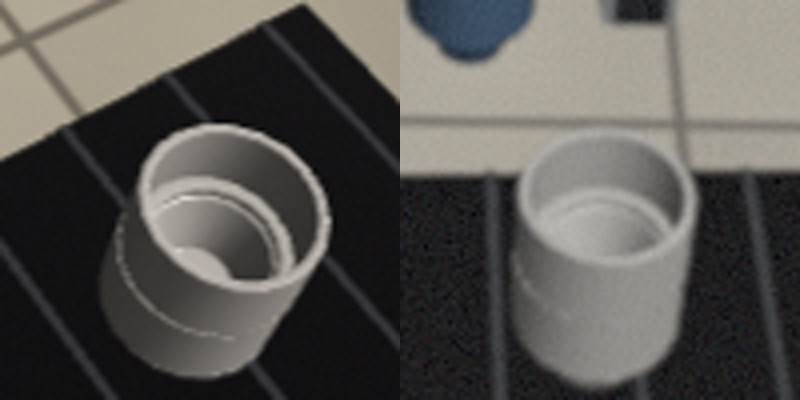

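The bowl is nested fully home, with a flush seam all round, upright, and the gripper is well clear. Handing in.

```bash
python3 -c "
from station import bot
print(bot.hand_in())"
```

```text
the job is handed in; nothing more can be done
None
```

I gripped the loose white bowl high on its band, carried it to the stand, and lowered it into the stand's bowl in small steps. I stopped at about 10 N of contact, opened the gripper and lifted 15 cm clear. I handed the job in at about 12 s; no verdict was reported.

**Checks that agreed:**
- The final pictures from the scene and side cameras show the bowl upright, with a flush, even seam on the stand bowl's rim.
- The tool height at contact was 0.1233 m, against 0.123 m predicted for fully home.
- The scene-camera fit puts the nested bowl's rim at (0.439, 0.214), assuming the fully-home rim height of 0.150 m. The stand bowl was first measured at (0.440, 0.214).

**Checks that failed or disagreed:**
- The final side-camera rim fit was invalid, because its mask ran into the light tiles, so I judged that view by eye.
- The side-view edge estimates just before lowering differed by about 4 mm in x. I trusted the rim fits instead.
- The first two-view estimate of the loose bowl's rim height was 58 mm, against 64 mm in the text. The wrist-camera rim fit came out closer to 60 mm.
- I did not re-measure the blue and terracotta bowls at the end, but the arm never came near them.

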